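# Clip a painting down on the sloping stand with a screw driver

## Robot

A 6-joint arm with a two-finger parallel gripper is mounted at the origin on the work surface. World frame = base frame: x ahead of the robot, y to its left, z up, the work surface at z = 0. Lengths are in m, angles in rad, forces in N, time in s.
With the tool pointing down it reaches from about 0.375 to 0.975 m from the base axis. Payload 3.8 kg.
Tool frame: the origin (TCP) lies between the finger pads, 19 mm behind the fingertips; this is the grasp point; z points along the fingers, y is the line along which they close (so a half turn about z gives the same grasp; the last joint's range is limited). The gripper opens to 88 mm and grips with 3 to 60 N. Pads are 18 mm wide; open, the fingers measure 123 mm over their backs; the gripper's body (75 mm by 187 mm) begins 45 mm behind the grasp point.
Start: joints at [1.287, 0.264, 1.604, -0, 1.274, -0.037], TCP at [0.165, 0.655, 0.257] pointing down, gripper open.
Joint ranges: [-2.63, 2.63], [-0.94, 2.18], [0.31, 2.57], [-1.31, 4.45], [0, 2.66], [-2.55, 2.55]. Speed limits (rad/s): [2.57, 2.57, 3.14, 3.14, 3.14, 3.14].

## Interface

Orientations are given as a unit quaternion [x, y, z, w].
In Python, from station import r, cams gives the robot as it stands.
- The arm moves only by the tool send_rows, never from a script. Its argument "series" is a list of rows, each a list of 7 numbers: the turn, a rotation vector about the tool's x, y, z each as a share of 180 degrees, from -1 to 1, then the shift along the tool's x, y, z each as a share of 40 cm, from -1 to 1, then the opening, from 0 (shut) to 1 (fully open). In form: [[wx, wy, wz, tx, ty, tz, fingers], ...]. A call has 1 to 12 rows; each row is the pose to reach, as a shift and turn from the pose commanded when the call began, along the tool's axes at that moment, turning the shorter way round; what a row does not reach only later rows make up. A row lasts 1/12 s, in which the tool goes at most 41.7 mm and 7.16 degrees, less where a joint would pass 70% of its speed; a pose out of reach is approached as far as the arm can. A call with a number of a shift or a turn outside -1 to 1 is refused whole. A call with a gripper value outside its range is refused whole. The fingers move at their own pace and stop on an object; "newtons" is the grip in N (left out, the last holds). Time passes only in rows, so rows that repeat a pose let the fingers close. It gives the time, the measured TCP pose, the force, the opening and the grip force at its end, in the units of the state.
- r.sense(): the state, without advancing time (a new reading comes with each control period).
- cams.get_image(name): name is "scene" or "top" or "wrist"; returns the picture (420x560x3 uint8, blue, green, red); there is no depth.
- cams.calibration(name): a dict with "fx", "fy", "cx", "cy" (pixels), "R" (3x3) and "t" (3): a world point X has camera coordinates R X + t. Camera axes: x right, y down, z forward; pixel columns grow to the right and rows downward; lengths in m; the calibration is good to about 2 mm. A picture is of the moment at which its call begins: read the wrist's pose just before it. calibration takes no time and is no camera call; for the wrist camera it gives the pose at the moment of the call.
- r.hand_in(): hands the job in; it is judged then, once.
The state is a dict: "time_s": time; "joints": joint angles; "dq": joint speeds; "effort": joint torques, N m; "tool_pos": TCP position; "orientation": TCP orientation; "force": force on the tool from outside, world axes, zero at the start; "moment": the same for the moment, N m; "finger_gap": finger opening in m; "grip_force": force on a finger pad.
Only numpy, scipy, OpenCV 4.12 (cv2) and the standard library are available. Lean on these libraries where they do the work, as an engineer would, in place of code of your own. Each camera call takes 0.05 s, during which the arm holds its last target. There are 200 camera calls.

## Task

Push the brass clip on the sloping stand all the way in over the edge of the painting's frame, then take the red-handled driver from its wooden block, set it square on the screw's head before the first turn, and drive the screw clockwise fully home. Stand the driver back down in its block without dropping it; do not press on the painting, and leave the bottle, the jar and the roll of tape as they are.

Things in the scene. Friction and masses are not known exactly. Their poses are not given: they have to be found in the camera images.
- stand: Fixed plywood stand, board 300 x 340 x 12 mm on grey feet, carrying a small framed painting. Origin on the table under its middle, z up. The board slopes 12 degrees (0.21 rad) about the stand's y axis, low at the stand's -x side, high at +x; its upper face's middle is 52 mm above the table.
- clip_tab (a point): Centre of the outer (+y) face of the clip's upright brass tab; the axes are the slope frame's. Tab 32 mm wide (x), 6 mm thick (y), its top 10 mm above this point; the clip plate's upper face is 12 mm and the board 30 mm below it. Push here towards -y to slide the clip in; the plate is slotted for the screw, which does not hinder it.
- clip (a joint): Slide of the clip in m: 0 = off the frame (as built), 0.022 = at its inner stop, over the frame's edge. Needs about 3 N; stays where it is left.
- screw_head (a point): Centre of the flat top of the screw's square steel head; z points out along the screw axis (square to the sloping board), x and y are square to the flats and turn with the screw. From the bottom: round flange 23 mm in diameter, 2 mm thick; square 14 mm across flats, 8 mm high; round brass nose tapering from 14 to 6 mm in diameter, 6 mm high.
- screw (a joint): Turn of the screw in rad, growing clockwise as seen from above: starts 0 to 0.5, fully home at its stop at 3.6. It sinks 10 mm per full turn (5.7 mm from 0 to 3.6). Needs about 0.1 N m; pressing alone does not turn it, and it stays where it is left.
- painting: The painting in its aluminium frame, fixed on the board. Its axes are the slope frame: origin at the middle of the board's upper face, x up the slope, y as the stand's, z square to the board. Frame covers x -115..115, y -152..32 mm, 14 mm high. Beside it a grey rail, 14 mm high, x -50..50, y 37..119 mm, carries clip and screw; screw axis at x 0, y 62 mm.
- block: Fixed wooden tool block, 90 x 90 x 45 mm, with a square well 27 x 27 mm in the middle of its top, 35 mm deep, flats along the block's x and y. Origin at the centre of its underside (well floor 10 mm above it).
- block_hole0 (a point): Centre of the well's mouth, on top of the block (45 mm above the table).
- driver: Loose nut driver, 125 mm tall, ~0.2 kg, standing socket down on the well floor. Origin at the centre of the socket's rim, z to the handle, x and y square to the flats. Socket 22 mm square outside, 16 mm inside, 15 mm deep, fits the head four ways; shaft 11 mm thick from 20 to 60 mm; red handle 26 x 26 mm from 60 to 122 mm, flats as the socket's; starts within 0.08 rad of the well's flats.
- driver_seat (a point): On the driver's axis, at the roof of its socket, 15 mm above the driver's origin: meets the screw head's top when fully seated.
- driver_grip (a point): On the driver's axis in the handle, 105 mm above its origin: a good point for the TCP when gripping from above.
- bottle: Bystander: blue bottle, 185 mm tall, 62 mm diameter, standing loose. Origin at the centre of its underside.
- tape: Bystander: roll of tape lying flat, 96 mm across, 19 mm high. Origin at the centre of its underside.
- jar: Bystander: amber glass jar, 75 mm tall, 56 mm diameter. Origin at the centre of its underside.
Things that resemble listed ones, but are neither listed nor needed, are in the scene too. What is shaped like the driver but green is not meant.

How it is judged:
On the way, in this order (a step that is already met when the one before it is completed fails the run):
1. the clip is pushed in over the frame's edge (value of joint clip above 0.018 m), for 0.2 s.
2. the driver sits square on the screw's head, before the first turn (distance between driver_seat and screw_head below 0.006 m and angle between the z axis of driver and the z axis of screw_head, either way round below 0.1 rad and value of joint screw below 0.85 rad), for 0.2 s.
3. the screw is driven home with the driver on it (value of joint screw above 3.35 rad and distance between driver_seat and screw_head below 0.012 m), for 0.1 s.
At the end, for the whole second after the job is handed in: Clip in at least 18 of 22 mm; screw at least 3.35 of 3.6 rad; driver at rest in the well (12 mm of its centre, bottom within 6 mm of the well floor, lean under 0.2 rad); bottle, tape and jar within 20 mm of their starts, lean under 0.2 rad (value of joint clip above 0.018 m and value of joint screw above 3.35 rad and horizontal distance between driver and block_hole0 below 0.012 m and z of driver in the frame of block below 0.016 m and angle between each of driver, bottle, tape, jar's own z axis and vertical below 0.2 rad and linear speed of driver below 0.03 m/s and distance of each of bottle, tape, jar from where it was at the start of the episode below 0.02 m); the robot touches nothing.
It fails at once if the screw is turned while the driver leans more than 0.14 rad off its axis or is not on its head (velocity of joint screw above 0.4 rad/s and (angle between the z axis of driver and the z axis of screw_head, either way round above 0.14 rad or distance between driver_seat and screw_head above 0.02 m)).
It fails at once if the painting or its frame is pressed with more than 5 N (contact force between painting and anything else above 5 N).
It fails at once if the driver is dropped (contact force between driver and the fingers below 0.1 N and linear speed of driver above 0.5 m/s).
It fails at once if the bottle, tape or jar is shifted by more than 30 mm or tipped (distance of any of bottle, tape, jar from where it was at the start of the episode above 0.03 m or angle between any of bottle, tape, jar's own z axis and vertical above 0.4 rad).
It also fails if it takes over 72 s, if anything falls off the work surface, if the arm or the gripper's body presses on something with over 40 N, if the wrist force passes 120 N, or if a joint passes its speed limit or range.

## Working session

There is one attempt and no reset: what is moved stays moved. The work goes in short steps, Python scripts to look and compute and a tool call to move; the robot and the scene stay as the last step left them, time stands still between calls to the robot, and variables do not carry over. Pictures are saved under pics/ and viewed, at most 11 in all, crops included, and the job is handed in when it is done.

Besides the shell and the picture viewer there is one more tool, called after ">>>" as name(argument=value, ...) on one line, values as JSON. send_rows: Moves the arm, as the interface text tells. Shift numbers are shares of 40 cm and turn numbers shares of 180 degrees, none past 1 either way. Its arguments: {"type":"object","properties":{"series":{"type":"array"},"newtons":{"type":"number"}},"required":["series"]}

```bash
ls; mkdir -p pics
python3 - <<'E'
from station import r,cams
import cv2
for n in("scene","top"):
    im=cams.get_image(n); cv2.imwrite(f"pics/{n}0.png",im)
    c=cams.calibration(n); print(n,c)
print(r.sense())
E
```

```text
pics
scene {'fx': 543.9660280407236, 'fy': 543.9660280407236, 'cx': 282.04147451679427, 'cy': 210.4882234144159, 'R': array([[ 0.4349512 ,  0.90026972, -0.01821767],
       [ 0.59692883, -0.303426  , -0.7427036 ],
       [-0.67416128,  0.31216517, -0.66937245]]), 't': array([-0.35960283, -0.28801444,  1.42315506])}
top {'fx': 450.08417906943254, 'fy': 450.08417906943254, 'cx': 277.9679733433478, 'cy': 209.6978715659441, 'R': array([[ 5.55451937e-04, -9.99997566e-01, -2.13545974e-03],
       [-9.92185135e-01, -2.84661780e-04, -1.24774100e-01],
       [ 1.24773189e-01,  2.18807743e-03, -9.92182878e-01]]), 't': array([0.10086186, 0.64882091, 0.85375186])}
{'time_s': 0.1, 'joints': array([ 1.28705585e+00,  2.64712981e-01,  1.60517678e+00, -2.49762077e-05,
        1.27371182e+00, -3.69066761e-02]), 'dq': array([-0.00053084, -0.00054423, -0.00351098, -0.00049295, -0.00044313,
        0.00173852]), 'effort': array([-5.38093136e-04, -5.03626871e+01, -3.58070076e+01,  7.30978581e-02,
        2.33841810e-02, -2.50023788e-05]), 'tool_pos': array([0.16477715, 0.65398045, 0.25622153]), 'orientation': array([ 1.23100129e-01,  9.92393747e-01, -9.93486885e-04, -1.48565787e-04]), 'force': array([-0.20847688,  0.34126493,  0.04779905]), 'moment': array([ 0.02413669, -0.02989069, -0.0295322 ]), 'grip_force': 0.0, 'finger_gap': 0.08817922455228433}
```

View pics/scene0.png

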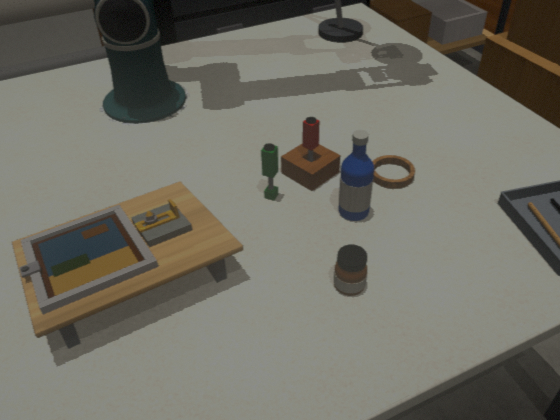

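View pics/top0.png

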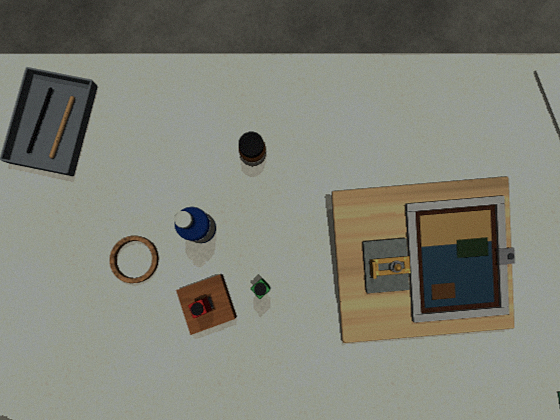

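Scene: red driver in its wooden block at scene (311,150) / top (200,308). The green lookalike is at scene (270,170) / top (261,288), standing free. The one meant is the red-handled driver standing in the wooden block. The stand is at top (425,260), with rail and clip at (387,266). I'll confirm with one enlarged crop.

Run:
```python
import cv2,numpy as np
t=cv2.imread("pics/top0.png")
a=cv2.resize(t[225:305,350:430],(400,400),interpolation=cv2.INTER_CUBIC)
b=cv2.resize(t[265:345,170:250],(400,400),interpolation=cv2.INTER_CUBIC)
s=cv2.imread("pics/scene0.png")
c=cv2.resize(s[190:250,120:200],(400,300)[:2],interpolation=cv2.INTER_CUBIC)[:200]
d=cv2.resize(s[110:190,260:345],(400,376))[:200]
cv2.imwrite("pics/crop1.png",np.vstack([np.hstack([a,b]),np.hstack([c,d])]))
hsv=cv2.cvtColor(t,cv2.COLOR_BGR2HSV)
# board corners, block contour, red handle
m=cv2.inRange(hsv,(8,60,90),(25,200,255)); m[:, :300]=0; m=cv2.morphologyEx(m,cv2.MORPH_OPEN,np.ones((3,3)))
cs=cv2.findContours(m,0,2)[0]; k=max(cs,key=cv2.contourArea)
print("board",cv2.boxPoints(cv2.minAreaRect(k)).round(1).tolist(), cv2.approxPolyDP(cv2.convexHull(k),4,True).reshape(-1,2).tolist())
m=cv2.inRange(hsv,(3,60,40),(15,255,255)); m[:, 250:]=0; m[:,:170]=0; m[:265]=0
cs=cv2.findContours(m,0,2)[0]; k=max(cs,key=cv2.contourArea)
print("block",cv2.boxPoints(cv2.minAreaRect(k)).round(1).tolist(), cv2.approxPolyDP(cv2.convexHull(k),3,True).reshape(-1,2).tolist())
```

```text
board [[329.70001220703125, 190.89999389648438], [507.3999938964844, 175.89999389648438], [520.2000122070312, 327.8999938964844], [342.6000061035156, 342.8999938964844]] [[507, 177], [513, 327], [344, 342], [333, 191]]
block [[174.3000030517578, 289.8999938964844], [219.6999969482422, 273.70001220703125], [235.60000610351562, 318.29998779296875], [190.1999969482422, 334.5]] [[219, 274], [234, 318], [190, 334], [176, 290]]
```

View pics/crop1.png

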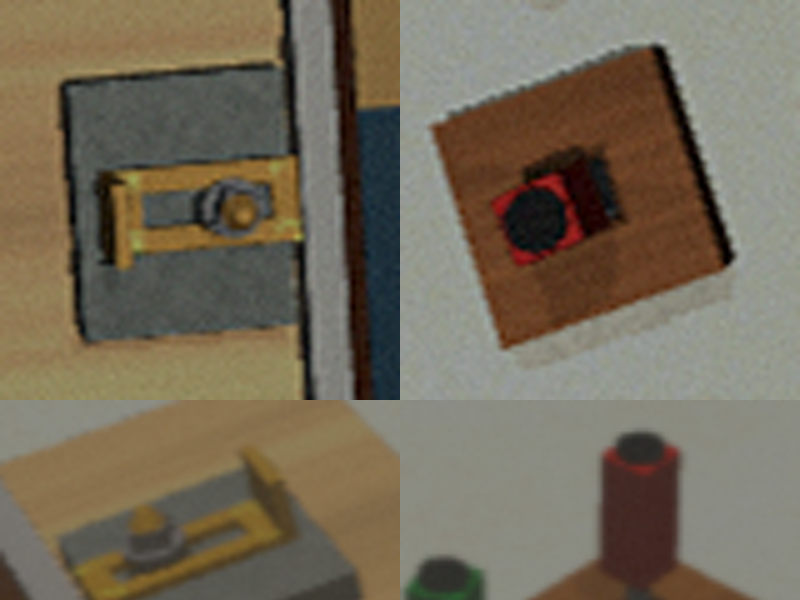

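The crop shows a black-capped red handle in the block's well at top ≈(197,309). The clip tab is at ≈(373,269) and the screw nose at ≈(397.5,267), with the rail's left corners at ≈(363,241) and (367,293). The identities are confirmed.

```bash
cat > h.py <<'E'
import numpy as np, cv2
from scipy.optimize import least_squares
from scipy.spatial.transform import Rotation as Ro
def proj(c,X):
    p=np.atleast_2d(X)@c["R"].T+c["t"]; return np.c_[c["fx"]*p[:,0]/p[:,2]+c["cx"],c["fy"]*p[:,1]/p[:,2]+c["cy"]]
def ray(c,u,z):
    d=c["R"].T@np.array([(u[0]-c["cx"])/c["fx"],(u[1]-c["cy"])/c["fy"],1]); C=-c["R"].T@c["t"]
    return C+d*(z-C[2])/d[2]
def fit(c,P,px,x0):
    T=lambda v:P@Ro.from_euler("z",v[2]).as_matrix().T+[v[0],v[1],0]
    s=least_squares(lambda v:(proj(c,T(v))-px).ravel(),x0,loss="soft_l1"); return s.x,(proj(c,T(s.x))-px)
SL=Ro.from_euler("y",-12,degrees=True).as_matrix()
def slope(P): return np.atleast_2d(P)@SL.T+[0,0,.052]
E
python3 - <<'E'
from h import *
from station import r,cams
c=cams.calibration("top")
P=slope(np.array([[.15,.17,0],[.15,-.17,0],[-.15,-.17,0],[-.15,.17,0],[.05,.119,.014],[-.05,.119,.014]]))
px=np.array([[333,191],[507.5,177],[513.5,328],[344,342],[363,241],[367,293]])
v,e=fit(c,P,px,[.5,-.2,0]); print("stand",v.round(4),e.round(1).tolist())
B=np.array([[s*.045,t*.045,.045] for s,t in((1,-1),(-1,-1),(-1,1),(1,1))])
b,e=fit(c,B,np.array([[220,274],[235.5,318],[190.5,334.5],[175.5,290]]),[.4,.3,.3]); print("block",b.round(4),e.round(1).tolist())
d=ray(c,(197,309),.135); print("driver top",d.round(4))
M=lambda q:slope(q)@Ro.from_euler("z",v[2]).as_matrix().T+[v[0],v[1],0]
for n,z in(("nose",.0),):
  p=M([[0,.062,.014+.016+h] for h in(0,.006,.012)]); print(n,p.round(4).tolist(),proj(c,p).round(1).tolist(),"obs 397.5,267")
t=ray(c,(372.5,269),.09); print("tab~",t.round(4), ((t-[v[0],v[1],0])@Ro.from_euler("z",v[2]).as_matrix()).round(4))
for n,u,z in(("jar",(252,150),.075),("bottle",(183,218),.185),("tape",(134,259),.019),("green",(261,289),.125)): print(n,ray(c,u,z).round(3))
E
```

```text
stand [ 0.5484 -0.1827  0.0837] [[-1.4, -0.6], [1.5, -1.3], [1.4, 0.4], [-1.4, 1.1], [0.3, 0.2], [-0.3, -0.1]]
block [0.465  0.241  0.3509] [[-0.2, -0.3], [-0.4, 0.2], [0.2, 0.2], [0.3, -0.1]]
driver top [0.4638 0.2408 0.135 ]
nose [[0.537, -0.1214, 0.0813], [0.5358, -0.1215, 0.0872], [0.5346, -0.1216, 0.0931]] [[397.2, 266.4], [398.1, 267.1], [399.0, 267.8]] obs 397.5,267
tab~ [ 0.5323 -0.0735  0.09  ] [-0.0069  0.1101  0.09  ]
jar [0.761 0.152 0.075]
bottle [0.617 0.259 0.185]
tape [0.552 0.39  0.019]
green [0.498 0.131 0.125]
```

```bash
cat >> h.py <<'E'
ST=np.array([.5484,-.1827,.0837])
RS=Ro.from_euler("z",ST[2]).as_matrix()
W=lambda q:(slope(q)@RS.T+[ST[0],ST[1],0])[0]       # slope frame -> world
RSL=RS@SL
def Rtool(yaw):                                      # slope-normal tool, y-axis turned by yaw about slope normal from slope x
    y=np.array([np.cos(yaw),np.sin(yaw),0]); z=np.array([0,0,-1.]); return RSL@np.c_[np.cross(y,z),y,z]
def Rdown(yaw):
    y=np.array([np.cos(yaw),np.sin(yaw),0]); z=np.array([0,0,-1.]); return np.c_[np.cross(y,z),y,z]
def row(p0,R0,p,R):
    w=Ro.from_matrix(R0.T@R).as_rotvec()/np.pi; t=R0.T@(np.array(p)-p0)/.4
    return np.r_[w,t].round(4).tolist()
def cur():
    from station import r
    s=r.sense(); return s["tool_pos"],Ro.from_quat(s["orientation"]).as_matrix(),s
def tilt(R): return R
E
python3 - <<'E'
from h import *
p,R,s=cur()
tgt=W([0,.12,.20]); print("tgt",tgt.round(4), "tab",W([0,.11,.03]).round(4))
T=Rtool(np.pi/2)
m=(p+tgt)/2; 
Rm=Ro.from_matrix(R)*Ro.from_rotvec(Ro.from_matrix(R.T@T).as_rotvec()/2)
m[2]=.28
print(row(p,R,m,Rm.as_matrix())); print(row(m,Rm.as_matrix(),tgt,T))
E
```

```text
tgt [ 0.4969 -0.0666  0.2476] tab [ 0.533  -0.0736  0.0813]
[-0.0058, -0.0331, -0.0524, -0.6227, -0.7721, -0.0579]
[-0.0058, -0.0331, -0.0524, -0.4768, -0.8645, 0.1248]
```

>>> send_rows(series=[[-0.0058,-0.0331,-0.0524,-0.6227,-0.7721,-0.0579,0],[-0.0058,-0.0331,-0.0524,-0.6227,-0.7721,-0.0579,0],[-0.0058,-0.0331,-0.0524,-0.6227,-0.7721,-0.0579,0],[-0.0058,-0.0331,-0.0524,-0.6227,-0.7721,-0.0579,0],[-0.0058,-0.0331,-0.0524,-0.6227,-0.7721,-0.0579,0],[-0.0058,-0.0331,-0.0524,-0.6227,-0.7721,-0.0579,0],[-0.0058,-0.0331,-0.0524,-0.6227,-0.7721,-0.0579,0],[-0.0058,-0.0331,-0.0524,-0.6227,-0.7721,-0.0579,0],[-0.0058,-0.0331,-0.0524,-0.6227,-0.7721,-0.0579,0],[-0.0058,-0.0331,-0.0524,-0.6227,-0.7721,-0.0579,0],[-0.0058,-0.0331,-0.0524,-0.6227,-0.7721,-0.0579,0]])

```text
time_s: 1.02
tool_pos: [0.3321, 0.2906, 0.2806]
orientation: [0.043, 0.998, 0.002, 0.053]
force: [0.4, -1.0, -0.4]
finger_gap: 0.017
grip_force: 0.0
```

>>> send_rows(series=[[-0.0058,-0.0331,-0.0524,-0.4768,-0.8645,0.1248,0],[-0.0058,-0.0331,-0.0524,-0.4768,-0.8645,0.1248,0],[-0.0058,-0.0331,-0.0524,-0.4768,-0.8645,0.1248,0],[-0.0058,-0.0331,-0.0524,-0.4768,-0.8645,0.1248,0],[-0.0058,-0.0331,-0.0524,-0.4768,-0.8645,0.1248,0],[-0.0058,-0.0331,-0.0524,-0.4768,-0.8645,0.1248,0],[-0.0058,-0.0331,-0.0524,-0.4768,-0.8645,0.1248,0],[-0.0058,-0.0331,-0.0524,-0.4768,-0.8645,0.1248,0],[-0.0058,-0.0331,-0.0524,-0.4768,-0.8645,0.1248,0],[-0.0058,-0.0331,-0.0524,-0.4768,-0.8645,0.1248,0],[-0.0058,-0.0331,-0.0524,-0.4768,-0.8645,0.1248,0],[-0.0058,-0.0331,-0.0524,-0.4768,-0.8645,0.1248,0]])

```text
time_s: 2.02
tool_pos: [0.4972, -0.0665, 0.2467]
orientation: [-0.04, 0.994, 0.006, 0.104]
force: [-0.6, -0.7, 0.2]
finger_gap: 0.0003
grip_force: 0.0
```

Run:
```python
from h import *
from station import cams
p,R,s=cur(); c=cams.calibration("wrist"); im=cams.get_image("wrist"); cv2.imwrite("pics/w1.png",im)
print(s["time_s"],p.round(4),s["joints"].round(3),s["force"].round(2)); print(((RSL.T@(p-[ST[0],ST[1],.052]))).round(4),(R.T@Rtool(np.pi/2)).round(3).tolist())
for q in([0,.11,.04],[0,.062,.036],[.05,.119,.014],[-.05,.119,.014],[.05,.037,.014]): print(proj(c,W(q)).round(1))
np.save("w1c.npy",c,allow_pickle=True)
```

```text
2.0167 [ 0.4972 -0.0665  0.2467] [-0.224 -0.188  2.105  0.076  1.028 -1.909] [-0.62 -0.69  0.21]
[1.000e-04 1.201e-01 1.991e-01] [[1.0, 0.003, -0.001], [-0.003, 1.0, -0.002], [0.001, 0.003, 1.0]]
[[266.3 196.2]]
[[210.5 195.3]]
[[277.4 240.2]]
[[276.8 133.7]]
[[191.8 240.5]]
```

View pics/w1.png

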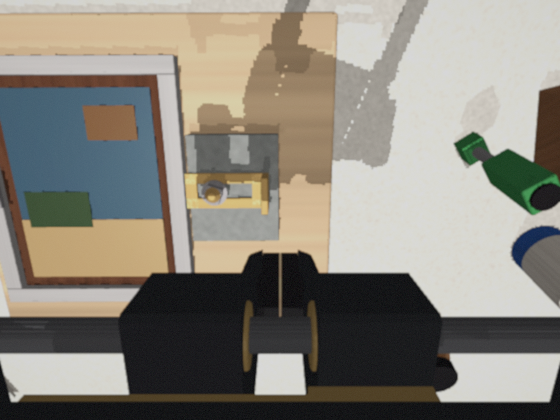

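The wrist view agrees with the fitted stand to about 1 px. The rail corners are at (278,240) and (278,133), the tab's outer edge at x≈268 and the nose at (210,195). Next I go down outside the tab and push.

>>> send_rows(series=[[0,0,0,0,0.075,0.1,0],[0,0,0,0,0.075,0.2,0],[0,0,0,0,0.075,0.3,0],[0,0,0,0,0.075,0.36,0],[0,0,0,0,0.075,0.39,0],[0,0,0,0,0.075,0.39,0],[0,0,0,0,0.075,0.39,0]])

```text
time_s: 2.65
tool_pos: [0.5261, -0.0313, 0.0945]
orientation: [-0.043, 0.994, 0.006, 0.104]
force: [0.4, 0.5, 0.6]
finger_gap: 0.0003
grip_force: 0.0
```

>>> send_rows(series=[[0,0,0,0,-0.02,0,0],[0,0,0,0,-0.04,0,0],[0,0,0,0,-0.05,0,0],[0,0,0,0,-0.06,0,0],[0,0,0,0,-0.07,0,0],[0,0,0,0,-0.08,0,0],[0,0,0,0,-0.085,0,0],[0,0,0,0,-0.09,0,0],[0,0,0,0,-0.095,0,0],[0,0,0,0,-0.1,0,0]])

```text
time_s: 3.48
tool_pos: [0.5305, -0.0731, 0.0951]
orientation: [-0.042, 0.994, 0.005, 0.105]
force: [1.5, 2.8, 1.9]
finger_gap: 0.0002
grip_force: 1.4
```

Run:
```python
from h import *
from station import cams
p,R,s=cur(); print(s["time_s"],(RSL.T@(p-[ST[0],ST[1],.052])).round(4),s["force"].round(2))
```

```text
3.4833 [0.0005 0.1108 0.044 ] [1.49 2.75 1.86]
```

>>> send_rows(series=[[0,0,0,0,-0.005,0,0],[0,0,0,0,-0.01,0,0],[0,0,0,0,-0.012,0,0],[0,0,0,0,-0.012,0,0]])

```text
time_s: 3.82
tool_pos: [0.5307, -0.0763, 0.095]
orientation: [-0.041, 0.994, 0.007, 0.105]
force: [1.8, 10.2, 3.9]
finger_gap: 0.0005
grip_force: 5.3
```

>>> send_rows(series=[[0,0,0,0,-0.003,0,0],[0,0,0,0,-0.005,0,0],[0,0,0,0,-0.005,0,0]])

```text
time_s: 4.07
tool_pos: [0.5307, -0.0765, 0.0951]
orientation: [-0.041, 0.994, 0.008, 0.104]
force: [1.3, 17.8, 6.2]
finger_gap: 0.0
grip_force: 9.3
```

Run:
```python
from h import *
p,R,s=cur(); print(s["time_s"],(RSL.T@(p-[ST[0],ST[1],.052])).round(4),s["force"].round(2))
```

```text
4.0667 [0.0004 0.1074 0.044 ] [ 1.27 17.85  6.15]
```

The clip is at its stop (force jumped from 3 N to 18 N with no further motion). I'll back off, rise and look at the clip and screw.

>>> send_rows(series=[[0,0,0,0,0.04,0,0],[0,0,0,0,0.04,-0.1,0],[0,0,0,0,0.0,-0.2,0],[0,0,0,0,-0.05,-0.3,0.8],[0,0,0,0,-0.1,-0.3,0.8],[0,0,0,0,-0.1,-0.3,0.8],[0,0,0,0,-0.1,-0.3,0.8]])

```text
time_s: 4.65
tool_pos: [0.509, -0.123, 0.2124]
orientation: [-0.041, 0.994, 0.005, 0.105]
force: [-0.5, 0.8, -0.3]
finger_gap: 0.0249
grip_force: 0.0
```

Run:
```python
from h import *
from station import cams
p,R,s=cur(); c=cams.calibration("wrist"); im=cams.get_image("wrist"); cv2.imwrite("pics/w2full.png",im)
print(s["time_s"],(RSL.T@(p-[ST[0],ST[1],.052])).round(4),s["force"].round(2))
print("cam in slope",(RSL.T@(-c["R"].T@c["t"]-[ST[0],ST[1],.052])).round(3))
for q in([0,.062,.0315],[.05,.119,.014],[-.05,.119,.014]): print(proj(c,W(q)).round(1))
u,v=proj(c,W([0,.062,.03]))[0].astype(int); print("crop origin",u-50,v-38)
cv2.imwrite("pics/w2.png",cv2.resize(im[max(0,v-38):v+37,max(0,u-50):u+50],(800,600),interpolation=cv2.INTER_CUBIC))
np.save("w2c.npy",c,allow_pickle=True)
```

```text
4.65 [-0.0002  0.0628  0.164 ] [-0.53  0.85 -0.28]
cam in slope [-0.073  0.064  0.292]
[[277.4 204.5]]
[[343.9 254.8]]
[[350.3 136.7]]
crop origin 227 166
```

View pics/w2.png

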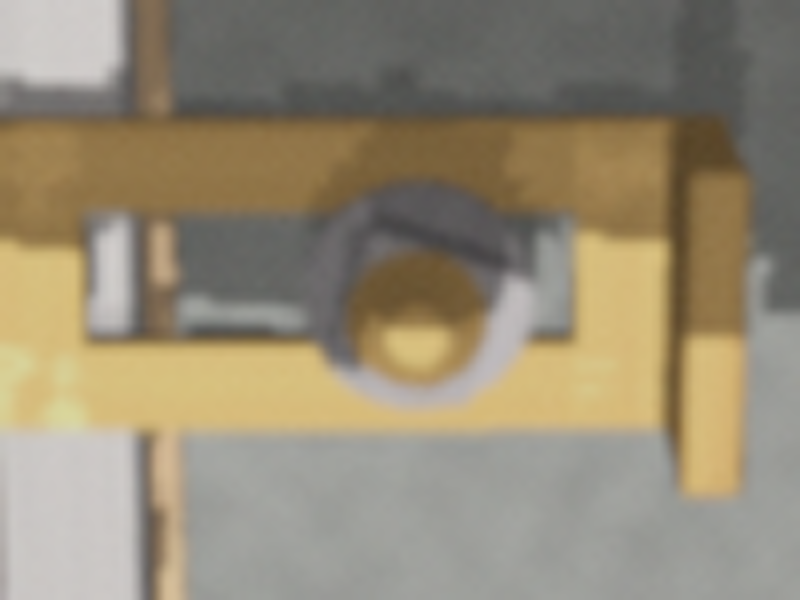

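The clip now overlaps the frame. The screw's flange circle is centred at crop (420,294), about (279.5,202.8) in the full image. The square's far edge runs (375,218)→(512,268) and its left edge (375,215)→(345,365), so the screw starts turned clockwise by about 0.3 rad. Next I work out its centre and angle.

Run:
```python
from h import *
c=np.load("w2c.npy",allow_pickle=True).item()
def sl(uv,z):   # crop px -> slope point on plane z
    u=np.array([227+uv[0]/8,166+uv[1]/8]); C=RSL.T@(-c["R"].T@c["t"]-[ST[0],ST[1],.052])
    d=RSL.T@c["R"].T@np.array([(u[0]-c["cx"])/c["fx"],(u[1]-c["cy"])/c["fy"],1]); return C+d*(z-C[2])/d[2]
print("flange c",sl((420,294),.024).round(4),"nose base c",sl((420,318),.036).round(4), "diam",np.ptp([sl((305,294),.024)[1],sl((535,294),.024)[1]]).round(4))
for a,b in(((375,218),(512,268)),((375,215),(345,365))):
    A,B=sl(a,.033),sl(b,.033); print(A.round(4),B.round(4),np.linalg.norm(B-A).round(4),np.degrees(np.arctan2(*(B-A)[:2])).round(1))
# tab edge and plate right edges
print("tab outer top",sl((748,300),.04).round(4))
im=cv2.imread("pics/w2full.png")
```

```text
flange c [0.0006 0.0636 0.024 ] nose base c [-0.0003  0.0636  0.036 ] diam 0.0228
[-0.0094  0.0594  0.033 ] [-0.0044  0.0724  0.033 ] 0.014 20.7
[-0.0096  0.0594  0.033 ] [0.0053 0.0564 0.033 ] 0.0152 101.4
tab outer top [-0.0031  0.0943  0.04  ]
```

Run:
```python
from h import *
p,R,s=cur()
print(row(p,R,[.4645,.241,.25],Rdown(.351+np.pi/2)), row(p,R,p+[0,.03,.045],R))
```

```text
[-0.008, 0.0659, -0.0852, 0.014, 0.9137, -0.1] [0.0, 0.0, 0.0, -0.0292, 0.075, -0.1086]
```

>>> send_rows(series=[[0,0,0,-0.0292,0.075,-0.1086,0.8],[-0.008,0.0659,-0.0852,0.014,0.9137,-0.1,0.8],[-0.008,0.0659,-0.0852,0.014,0.9137,-0.1,0.8],[-0.008,0.0659,-0.0852,0.014,0.9137,-0.1,0.8],[-0.008,0.0659,-0.0852,0.014,0.9137,-0.1,0.8],[-0.008,0.0659,-0.0852,0.014,0.9137,-0.1,0.8],[-0.008,0.0659,-0.0852,0.014,0.9137,-0.1,0.8],[-0.008,0.0659,-0.0852,0.014,0.9137,-0.1,0.8],[-0.008,0.0659,-0.0852,0.014,0.9137,-0.1,0.8],[-0.008,0.0659,-0.0852,0.014,0.9137,-0.1,0.8],[-0.008,0.0659,-0.0852,0.014,0.9137,-0.1,0.8],[-0.008,0.0659,-0.0852,0.014,0.9137,-0.1,0.8]])

```text
time_s: 5.7
tool_pos: [0.4637, 0.241, 0.249]
orientation: [-0.177, 0.984, -0.002, -0.001]
force: [-0.6, -0.1, -0.1]
finger_gap: 0.0712
grip_force: 0.0
```

Run:
```python
from h import *
from station import cams
p,R,s=cur(); c=cams.calibration("wrist"); im=cams.get_image("wrist"); cv2.imwrite("pics/w3.png",im)
print(s["time_s"],p.round(4),s["joints"].round(2),s["finger_gap"])
print(proj(c,np.array([[.4645,.241,.135]]+[[.4645+.018*np.cos(a),.241+.018*np.sin(a),.132] for a in .351+np.pi/4+np.arange(4)*np.pi/2])).round(1).tolist())
hsv=cv2.cvtColor(im,cv2.COLOR_BGR2HSV); m=cv2.inRange(hsv,(0,130,60),(6,255,255))|cv2.inRange(hsv,(174,130,60),(180,255,255))
k=max(cv2.findContours(m,0,2)[0],key=cv2.contourArea); print(cv2.boundingRect(k),cv2.contourArea(k),cv2.minAreaRect(k))
print(row(p,R,[.4645,.241,.115],Rdown(.351+np.pi/2)))
```

```text
5.7 [0.4637 0.241  0.249 ] [ 0.43 -0.02  1.94 -0.    1.23 -1.49] 0.07120567780510831
[[278.5, 212.5], [295.7, 227.9], [296.3, 194.5], [261.0, 194.3], [261.4, 227.7]]
(262, 179, 36, 51) 870.5 ((279.4952087402344, 203.88018798828125), (49.440467834472656, 35.3717155456543), 87.70938873291016)
[-0.0009, -0.0006, 0.0012, -0.0026, 0.0002, 0.3349]
```

View pics/w3.png

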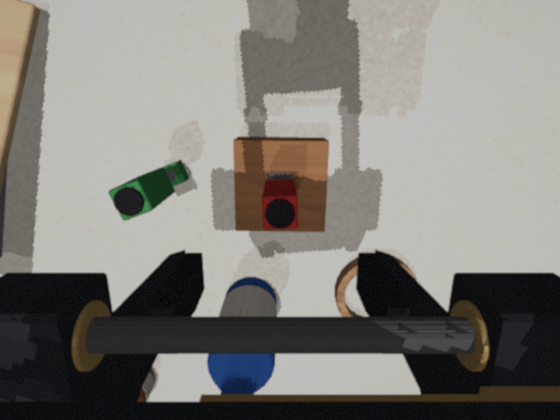

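The red driver's cap is at (280,212), against a predicted (278.5,212.5), and it stands square in the block. Now I descend, grip and lift.

>>> send_rows(series=[[0,0,0,0,0.003,0.1,0.8],[0,0,0,0,0.003,0.2,0.8],[0,0,0,0,0.003,0.28,0.8],[0,0,0,0,0.003,0.335,0.8],[0,0,0,0,0.003,0.335,0.8],[0,0,0,0,0.003,0.335,0],[0,0,0,0,0.003,0.335,0],[0,0,0,0,0.003,0.335,0],[0,0,0,0,0.003,0.335,0],[0,0,0,0,0.003,0.335,0],[0,0,0,0,0.003,0.335,0],[0,0,0,0,0.003,0.335,0]], newtons=45)

```text
time_s: 6.75
tool_pos: [0.4653, 0.2423, 0.1177]
orientation: [-0.175, 0.985, -0.001, 0.002]
force: [-0.1, -1.8, 3.4]
finger_gap: 0.0262
grip_force: 23.9
```

Run:
```python
from h import *
p,R,s=cur(); print(s["time_s"],p.round(4),s["joints"].round(2),s["finger_gap"],s["grip_force"],s["force"])
```

```text
6.75 [0.4653 0.2423 0.1177] [ 0.43  0.11  2.06 -0.    0.97 -1.49] 0.026201546210554653 23.900408316383164 [-0.13344346 -1.82415349  3.36814967]
```

>>> send_rows(series=[[0,0,0,0,0,0,0],[0,0,0,0,0,0,0],[0,0,0,0,0,-0.05,0],[0,0,0,0,0,-0.12,0],[0,0,0,0,0,-0.2,0],[0,0,0,0,0,-0.3,0],[0,0,0,0,0,-0.4,0],[0,0,0,0,0,-0.45,0],[0,0,0,0,0,-0.45,0],[0,0,0,0,0,-0.45,0]])

```text
time_s: 7.58
tool_pos: [0.4648, 0.2425, 0.2975]
orientation: [-0.175, 0.985, -0.0, 0.002]
force: [0.1, -1.1, -2.7]
finger_gap: 0.0259
grip_force: 44.7
```

Run:
```python
from h import *
p,R,s=cur(); print(s["time_s"],p.round(4),s["joints"].round(2),s["finger_gap"],s["grip_force"],s["force"])
T=Rtool(np.pi/2-.28)
tgt=W([0,.063,.036+.09+.045]); print(tgt)
print(row(p,R,tgt,T))
# mid
```

```text
7.5833 [0.4648 0.2425 0.2975] [ 0.43 -0.05  1.87 -0.    1.31 -1.49] 0.025908358576284953 44.721831511706114 [ 0.05683252 -1.12948384 -2.68360652]
[ 0.50770462 -0.12289285  0.21926324]
[-0.0005, -0.0662, 0.174, 0.2153, -0.8941, 0.1961]
```

>>> send_rows(series=[[-0.0005,-0.0662,0.174,0.2153,-0.8941,0.02,0],[-0.0005,-0.0662,0.174,0.2153,-0.8941,0.02,0],[-0.0005,-0.0662,0.174,0.2153,-0.8941,0.02,0],[-0.0005,-0.0662,0.174,0.2153,-0.8941,0.02,0],[-0.0005,-0.0662,0.174,0.2153,-0.8941,0.02,0],[-0.0005,-0.0662,0.174,0.2153,-0.8941,0.02,0],[-0.0005,-0.0662,0.174,0.2153,-0.8941,0.02,0],[-0.0005,-0.0662,0.174,0.2153,-0.8941,0.02,0],[-0.0005,-0.0662,0.174,0.2153,-0.8941,0.1,0],[-0.0005,-0.0662,0.174,0.2153,-0.8941,0.16,0],[-0.0005,-0.0662,0.174,0.2153,-0.8941,0.1961,0],[-0.0005,-0.0662,0.174,0.2153,-0.8941,0.1961,0]])

```text
time_s: 8.58
tool_pos: [0.5018, -0.1226, 0.2101]
orientation: [0.099, 0.99, 0.02, 0.095]
force: [-1.0, 0.4, -1.9]
finger_gap: 0.0256
grip_force: 44.7
```

>>> send_rows(series=[[0,0,0,0,0,0,0],[0,0,0,0,0,0,0]])

```text
time_s: 8.75
tool_pos: [0.5069, -0.1228, 0.2182]
orientation: [0.097, 0.99, 0.019, 0.101]
force: [0.9, 0.7, -1.7]
finger_gap: 0.0258
grip_force: 44.7
```

Run:
```python
from h import *
from station import cams
p,R,s=cur(); c=cams.calibration("wrist"); im=cams.get_image("wrist")
print(s["time_s"],p.round(4),s["joints"].round(2),s["finger_gap"],s["force"].round(2))
print((RSL.T@(p-[ST[0],ST[1],.052])).round(4),(Ro.from_matrix(R.T@Rtool(np.pi/2-.28)).as_rotvec()).round(4))
ax=-R[:,2]
for d in(.1077,): 
  q=p-ax*d; print("rim slope",(RSL.T@(q-[ST[0],ST[1],.052])).round(4), proj(c,q).round(1))
im2=cams.get_image("scene"); cs=cams.calibration("scene"); u,v=proj(cs,q)[0].astype(int)
print(u,v,proj(cs,W([0,.062,.033])).round(1))
a=cv2.resize(im[100:250,180:380],(400,300)); b=cv2.resize(im2[v-70:v+30,u-65:u+68],(400,300),interpolation=cv2.INTER_CUBIC)
cv2.imwrite("pics/w4.png",np.hstack([a,b]))
```

```text
8.75 [ 0.5069 -0.1228  0.2182] [-0.34 -0.12  2.1   0.1   0.97 -1.76] 0.025750644212859837 [ 0.9   0.71 -1.66]
[-0.001   0.0632  0.1701] [-0.0008 -0.003   0.0004]
rim slope [-0.0014  0.0632  0.0624] [[278.7 214.3]]
144 199 [[148.6 214.1]]
```

View pics/w4.png

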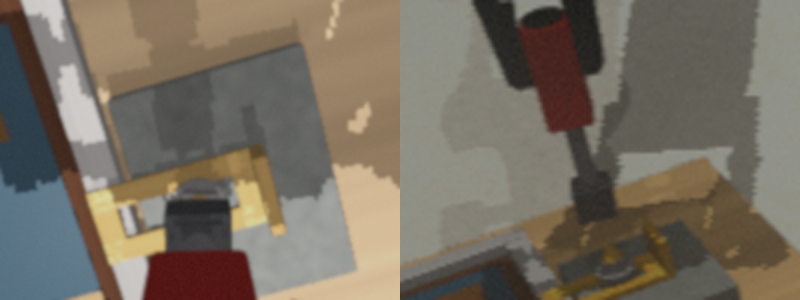

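The driver hangs square above the screw: the nose at (200,185) sits on the socket's centre line in the wrist view, and the axis points at the nose in the scene view. I'll lower it in steps.

>>> send_rows(series=[[0,0,0,-0.003,0,0.02,0],[0,0,0,-0.003,0,0.04,0],[0,0,0,-0.003,0,0.05,0],[0,0,0,-0.003,0,0.06,0],[0,0,0,-0.003,0,0.07,0],[0,0,0,-0.003,0,0.08,0],[0,0,0,-0.003,0,0.085,0],[0,0,0,-0.003,0,0.09,0],[0,0,0,-0.003,0,0.09,0]])

```text
time_s: 9.6
tool_pos: [0.5156, -0.1228, 0.1834]
orientation: [0.098, 0.99, 0.019, 0.102]
force: [0.6, -0.3, -2.4]
finger_gap: 0.0259
grip_force: 44.7
```

```bash
cat > st.py <<'E'
from h import *
p,R,s=cur()
print(s["time_s"],"TCP slope",(RSL.T@(p-[ST[0],ST[1],.052])).round(4),"F tool",(R.T@s["force"]).round(2),"M tool",(R.T@s["moment"]).round(2),"j6",s["joints"][5].round(3),"tilt",(R.T@RSL[:,2]).round(3),s["finger_gap"].round(4))
E
python3 st.py
```

```text
Traceback (most recent call last):
  File "st.py", line 3, in <module>
    print(s["time_s"],"TCP slope",(RSL.T@(p-[ST[0],ST[1],.052])).round(4),"F tool",(R.T@s["force"]).round(2),"M tool",(R.T@s["moment"]).round(2),"j6",s["joints"][5].round(3),"tilt",(R.T@RSL[:,2]).round(3),s["finger_gap"].round(4))
                                                                                                                                                                                                             ^^^^^^^^^^^^^^^^^^^^^
AttributeError: 'float' object has no attribute 'round'
```

>>> send_rows(series=[[0,0,0,0,0,0.006,0],[0,0,0,0,0,0.012,0],[0,0,0,0,0,0.018,0],[0,0,0,0,0,0.022,0],[0,0,0,0,0,0.022,0]])

```text
time_s: 10.02
tool_pos: [0.5206, -0.1242, 0.1815]
orientation: [0.097, 0.989, 0.017, 0.106]
force: [-11.2, 1.0, 23.1]
finger_gap: 0.0255
grip_force: 45.0
```

```bash
sed -i 's/,s\["finger_gap"\].round(4)//' st.py; python3 st.py
```

```text
10.0167 TCP slope [0.0046 0.0606 0.1314] F tool [  6.17   0.12 -24.92] M tool [ 0.05  1.26 -0.02] j6 -1.764 tilt [-0.007 -0.003 -1.   ]
```

>>> send_rows(series=[[0,0,0,0,0,-0.006,0],[0,0,0,0,0,-0.011,0],[0,0,0,0,0,-0.011,0]])

```text
time_s: 10.27
tool_pos: [0.518, -0.1235, 0.1816]
orientation: [0.097, 0.99, 0.018, 0.104]
force: [-2.7, -0.6, 9.1]
finger_gap: 0.0256
grip_force: 45.0
```

```bash
python3 st.py
python3 - <<'E'
from h import *
from station import cams
p,R,s=cur()
im2=cams.get_image("scene"); im=cams.get_image("wrist"); cs=cams.calibration("scene"); u,v=proj(cs,p)[0].astype(int); print(u,v)
q=p+R[:,2]*.1077; print(proj(cs,q).round(1))
a=cv2.resize(im[130:250,200:360],(400,300),interpolation=cv2.INTER_CUBIC); b=cv2.resize(im2[v-20:v+70,u-45:u+75],(400,300),interpolation=cv2.INTER_CUBIC)
cv2.imwrite("pics/w5.png",np.hstack([a,b]))
E
```

```text
10.2667 TCP slope [0.0022 0.0615 0.132 ] F tool [ 0.61 -0.6  -9.47] M tool [ 0.13 -0.04  0.02] j6 -1.764 tilt [-0.003 -0.002 -1.   ]
133 165
[[149.9 218.9]]
```

View pics/w5.png

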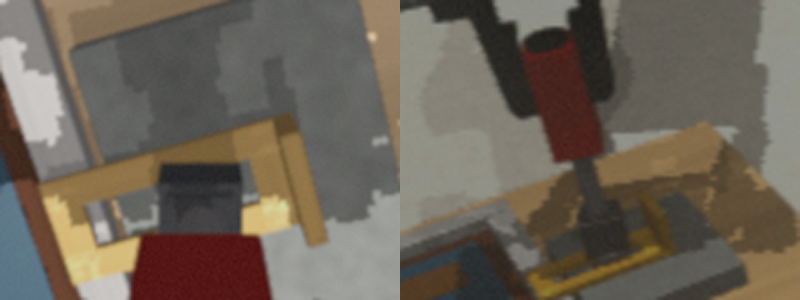

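Seated: the nose is hidden inside the socket, which rests on the flange with no torque and 9 N axial. Now I drive clockwise (+ tool z) while following it down.

>>> send_rows(series=[[0,0,0.023,0,0,0,0],[0,0,0.046,0,0,0,0],[0,0,0.069,0,0,0,0],[0,0,0.092,0,0,0.0005,0],[0,0,0.115,0,0,0.001,0],[0,0,0.138,0,0,0.0015,0],[0,0,0.161,0,0,0.002,0],[0,0,0.184,0,0,0.0025,0],[0,0,0.207,0,0,0.003,0],[0,0,0.23,0,0,0.003,0],[0,0,0.253,0,0,0.0035,0],[0,0,0.276,0,0,0.004,0]])

```text
time_s: 11.37
tool_pos: [0.5182, -0.1243, 0.1804]
orientation: [0.505, 0.857, 0.059, 0.087]
force: [-5.3, -3.2, 11.8]
finger_gap: 0.0257
grip_force: 45.0
```

```bash
python3 st.py
```

```text
11.3667 TCP slope [0.002  0.0607 0.1309] F tool [ -1.3   -3.84 -12.69] M tool [ 1.11 -0.37 -0.08] j6 -0.893 tilt [-0.004 -0.001 -1.   ]
```

>>> send_rows(series=[[0,0,0.027,0,-0.0025,0,0],[0,0,0.054,0,-0.0025,0.0005,0],[0,0,0.081,0,-0.0025,0.001,0],[0,0,0.108,0,-0.0025,0.0014,0],[0,0,0.135,0,-0.0025,0.0018,0],[0,0,0.162,0,-0.0025,0.0022,0],[0,0,0.189,0,-0.0025,0.0026,0],[0,0,0.216,0,-0.0025,0.003,0],[0,0,0.243,0,-0.0025,0.0033,0],[0,0,0.27,0,-0.0025,0.0036,0],[0,0,0.297,0,-0.0025,0.004,0],[0,0,0.324,0,-0.0025,0.0042,0]])

```text
time_s: 12.37
tool_pos: [0.5168, -0.1243, 0.1784]
orientation: [0.859, 0.502, 0.093, 0.046]
force: [-7.5, -2.1, 13.2]
finger_gap: 0.0257
grip_force: 45.0
```

```bash
python3 st.py
```

```text
12.3667 TCP slope [0.0003 0.0608 0.1291] F tool [ -3.92  -3.1  -14.45] M tool [ 0.93 -1.15 -0.03] j6 0.123 tilt [-0.003  0.001 -1.   ]
```

>>> send_rows(series=[[0,0,0.027,-0.002,-0.0015,0,0],[0,0,0.054,-0.002,-0.0015,0.0005,0],[0,0,0.081,-0.002,-0.0015,0.001,0],[0,0,0.108,-0.002,-0.0015,0.0014,0],[0,0,0.135,-0.002,-0.0015,0.0018,0],[0,0,0.162,-0.002,-0.0015,0.0022,0],[0,0,0.189,-0.002,-0.0015,0.0026,0],[0,0,0.216,-0.002,-0.0015,0.003,0],[0,0,0.243,-0.002,-0.0015,0.0033,0],[0,0,0.27,-0.002,-0.0015,0.0036,0],[0,0,0.297,-0.002,-0.0015,0.004,0],[0,0,0.324,-0.002,-0.0015,0.0042,0]])

```text
time_s: 13.37
tool_pos: [0.5161, -0.1235, 0.1765]
orientation: [0.994, 0.019, 0.104, -0.006]
force: [-8.2, 1.2, 15.7]
finger_gap: 0.0258
grip_force: 45.0
```

```bash
python3 st.py
```

```text
13.3667 TCP slope [-0.0008  0.0617  0.1274] F tool [ -4.76  -1.64 -17.02] M tool [ 0.67 -1.41 -0.1 ] j6 1.139 tilt [-0.001  0.    -1.   ]
```

>>> send_rows(series=[[0,0,0.025,-0.002,0,0,0],[0,0,0.05,-0.002,0,0,0],[0,0,0.075,-0.002,0,0.0005,0],[0,0,0.1,-0.002,0,0.001,0],[0,0,0.125,-0.002,0,0.0015,0],[0,0,0.15,-0.002,0,0.0015,0],[0,0,0.17,-0.002,0,0.0015,0],[0,0,0.17,-0.002,0,0.0015,0]])

```text
time_s: 14.03
tool_pos: [0.516, -0.1229, 0.1757]
orientation: [0.964, -0.243, 0.099, -0.034]
force: [-6.1, 4.5, 13.3]
finger_gap: 0.0253
grip_force: 45.0
```

```bash
python3 st.py
```

```text
14.0333 TCP slope [-0.001   0.0623  0.1267] F tool [ -5.05  -2.65 -14.19] M tool [ 0.61 -1.38 -0.02] j6 1.671 tilt [-0.    -0.001 -1.   ]
```

>>> send_rows(series=[[0,0,0.02,0,0,0,0],[0,0,0.04,0,0,0.0005,0],[0,0,0.05,0,0,0.0005,0],[0,0,0.05,0,0,0.0005,0]])

```text
time_s: 14.37
tool_pos: [0.5163, -0.1228, 0.1757]
orientation: [0.942, -0.317, 0.096, -0.042]
force: [-5.0, 4.6, 12.9]
finger_gap: 0.0254
grip_force: 45.1
```

```bash
python3 st.py
```

```text
14.3667 TCP slope [-0.0007  0.0624  0.1266] F tool [ -4.65  -2.49 -13.61] M tool [ 0.6  -1.35 -0.23] j6 1.826 tilt [-0.    -0.001 -1.   ]
```

>>> send_rows(series=[[0,0,0.015,0,0,0,0],[0,0,0.03,0,0,0,0],[0,0,0.04,0,0,0,0],[0,0,0.04,0,0,0,0]])

```text
time_s: 14.7
tool_pos: [0.5165, -0.1229, 0.1757]
orientation: [0.921, -0.376, 0.094, -0.048]
force: [-3.8, 4.6, 12.8]
finger_gap: 0.0254
grip_force: 45.1
```

```bash
python3 st.py
```

```text
14.7 TCP slope [-0.0005  0.0623  0.1266] F tool [ -4.13  -2.71 -13.25] M tool [ 0.47 -1.28 -0.44] j6 1.952 tilt [ 0.    -0.001 -1.   ]
```

Torque has climbed to 0.44 N m with no more sinking (5.4 mm sunk in total), so the screw is home. I'll ease the twist and lift off along the axis.

>>> send_rows(series=[[0,0,-0.03,0,0,-0.005,0],[0,0,-0.05,0,0,-0.01,0],[0,0,-0.05,0,0,-0.03,0],[0,0,-0.05,0,0,-0.06,0],[0,0,-0.05,0,0,-0.1,0],[0,0,-0.05,0,0,-0.17,0],[0,0,-0.05,0,0,-0.25,0],[0,0,-0.05,0,0,-0.25,0],[0,0,-0.05,0,0,-0.25,0]])

```text
time_s: 15.45
tool_pos: [0.4956, -0.1259, 0.2736]
orientation: [0.947, -0.302, 0.098, -0.039]
force: [-0.2, -0.4, -4.0]
finger_gap: 0.0258
grip_force: 45.0
```

```bash
python3 st.py
python3 - <<'E'
from h import *
from station import cams
p,R,s=cur(); c=cams.calibration("wrist"); im=cams.get_image("wrist")
im2=cams.get_image("scene"); cs=cams.calibration("scene"); u,v=proj(cs,p)[0].astype(int)
uu,vv=proj(c,W([0,.062,.025]))[0]; print(uu,vv)
a=cv2.resize(im[100:250,180:380],(400,300)); b=cv2.resize(im2[v-10:v+110,u-60:u+100],(400,300),interpolation=cv2.INTER_CUBIC)
cv2.imwrite("pics/w6.png",np.hstack([a,b]))
yaws=[.351+k*np.pi/2 for k in range(-2,3)]
for y in yaws: print(round(y,3),"j6~",round(.48-y,2), row(p,R,[.4651,.2424,.27],Rdown(y)))
E
```

```text
15.45 TCP slope [-0.0008  0.0611  0.2267] F tool [-0.63  0.95  3.87] M tool [-0.15 -0.32 -0.02] j6 1.799 tilt [ 0.003  0.001 -1.   ]
278.8333667863611 184.9423656624006
-2.791 j6~ 3.27 [-0.0571, -0.0376, 0.191, -0.5964, -0.7055, 0.0064]
-1.22 j6~ 1.7 [-0.0142, -0.0686, -0.3071, -0.5964, -0.7055, 0.0064]
0.351 j6~ 0.13 [0.0491, -0.0747, -0.8044, -0.5964, -0.7055, 0.0064]
1.922 j6~ -1.44 [-0.0809, 0.0167, 0.6887, -0.5964, -0.7055, 0.0064]
3.493 j6~ -3.01 [-0.0571, -0.0376, 0.191, -0.5964, -0.7055, 0.0064]
```

View pics/w6.png

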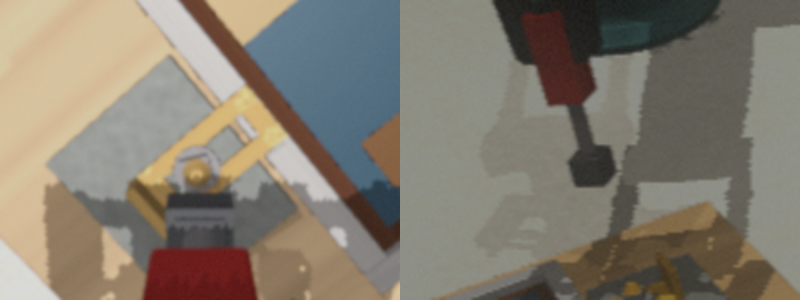

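The screw's flange is down on the plate, the clip overlaps the frame, and the driver hangs straight in the fingers. Back to the block.

Run:
```python
from h import *
p,R,s=cur()
print(row(p,R,[.4651,.242,.30],Rdown(-1.22)),row(p,R,p+[0,.02,.026],R))
```

```text
[-0.0147, -0.0665, -0.3071, -0.5785, -0.7165, -0.0725] [0.0, 0.0, 0.0, -0.0189, -0.0493, -0.0628]
```

>>> send_rows(series=[[0,0,0,-0.0189,-0.0493,-0.0628,0],[-0.0147,-0.0665,-0.3071,-0.5785,-0.7165,-0.0725,0],[-0.0147,-0.0665,-0.3071,-0.5785,-0.7165,-0.0725,0],[-0.0147,-0.0665,-0.3071,-0.5785,-0.7165,-0.0725,0],[-0.0147,-0.0665,-0.3071,-0.5785,-0.7165,-0.0725,0],[-0.0147,-0.0665,-0.3071,-0.5785,-0.7165,-0.0725,0],[-0.0147,-0.0665,-0.3071,-0.5785,-0.7165,-0.0725,0],[-0.0147,-0.0665,-0.3071,-0.5785,-0.7165,-0.0725,0],[-0.0147,-0.0665,-0.3071,-0.5785,-0.7165,-0.0725,0],[-0.0147,-0.0665,-0.3071,-0.5785,-0.7165,-0.0725,0],[-0.0147,-0.0665,-0.3071,-0.5785,-0.7165,-0.0725,0],[-0.0147,-0.0665,-0.3071,-0.5785,-0.7165,-0.0725,0]])

```text
time_s: 16.55
tool_pos: [0.4647, 0.2422, 0.2985]
orientation: [0.984, 0.176, -0.001, 0.001]
force: [-0.1, -0.2, -1.8]
finger_gap: 0.0254
grip_force: 45.0
```

>>> send_rows(series=[[0,0,0,0,0,0.08,0],[0,0,0,0,0,0.15,0],[0,0,0,0,0,0.2,0],[0,0,0,0,0,0.22,0],[0,0,0,0,0,0.22,0],[0,0,0,0,0,0.22,0]])

```text
time_s: 17.05
tool_pos: [0.4661, 0.2407, 0.2129]
orientation: [0.985, 0.174, 0.001, 0.001]
force: [-0.1, -0.3, -1.0]
finger_gap: 0.0256
grip_force: 45.0
```

Run:
```python
from h import *
from station import cams
p,R,s=cur(); print(s["time_s"],p.round(4),s["force"].round(2),s["joints"].round(2),row(p,R,[.4651,.242,.14],Rdown(-1.22)))
c=cams.calibration("top"); im=cams.get_image("top"); hw=cams.get_image("wrist"); cw=cams.calibration("wrist")
B=np.array([[.465,.241,.045]]);print(proj(cw,B).round(1),proj(cw,p+R[:,2]*.1077).round(1))
u,v=proj(cw,B)[0].astype(int)
a=cv2.resize(hw[v-60:v+60,u-80:u+80],(400,300)); u,v=proj(c,B)[0].astype(int); b=cv2.resize(im[v-30:v+30,u-40:u+40],(400,300))
cv2.imwrite("pics/w7.png",np.hstack([a,b]))
```

```text
17.05 [0.4661 0.2407 0.2129] [-0.06 -0.26 -1.01] [ 0.43  0.01  1.97 -0.    1.16  1.65] [0.0005, -0.0002, -0.0005, -0.0013, -0.0043, 0.1822]
[[280.4 196. ]] [[282.  215.1]]
```

View pics/w7.png

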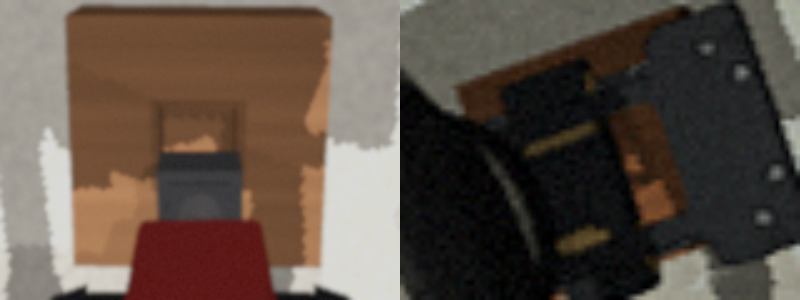

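The socket (crop x 158–242) is centred over the well (152–246) and square to it. I'll lower it in.

>>> send_rows(series=[[0,0,0,0,0,0.05,0],[0,0,0,0,0,0.1,0],[0,0,0,0,0,0.13,0],[0,0,0,0,0,0.15,0],[0,0,0,0,0,0.165,0],[0,0,0,0,0,0.18,0],[0,0,0,0,0,0.18,0]])

```text
time_s: 17.73
tool_pos: [0.4658, 0.2416, 0.1404]
orientation: [0.985, 0.175, 0.0, 0.001]
force: [-0.8, -0.2, -2.9]
finger_gap: 0.0255
grip_force: 45.0
```

```bash
python3 st.py; python3 -c "
from h import *
p,R,s=cur(); print(p.round(4),s['force'].round(2))"
```

```text
17.7333 TCP slope [-0.0274  0.4297  0.0962] F tool [-0.85 -0.14  2.93] M tool [-0.07 -0.13 -0.05] j6 1.653 tilt [-0.2   -0.053 -0.978]
[0.4658 0.2416 0.1404] [-0.85 -0.16 -2.93]
```

>>> send_rows(series=[[0,0,0,0,0,0.015,0],[0,0,0,0,0,0.03,0],[0,0,0,0,0,0.04,0],[0,0,0,0,0,0.05,0],[0,0,0,0,0,0.053,0],[0,0,0,0,0,0.053,0]])

```text
time_s: 18.23
tool_pos: [0.4662, 0.2417, 0.1194]
orientation: [0.985, 0.175, 0.001, 0.001]
force: [-0.0, -0.2, -1.9]
finger_gap: 0.0256
grip_force: 45.0
```

>>> send_rows(series=[[0,0,0,0,0,0.003,0],[0,0,0,0,0,0.006,0],[0,0,0,0,0,0.006,0]])

```text
time_s: 18.48
tool_pos: [0.4663, 0.2418, 0.1175]
orientation: [0.985, 0.175, 0.001, 0.0]
force: [0.2, 0.3, -1.1]
finger_gap: 0.0256
grip_force: 45.0
```

>>> send_rows(series=[[0,0,0,0,0,0.002,0],[0,0,0,0,0,0.004,0],[0,0,0,0,0,0.004,0]])

```text
time_s: 18.73
tool_pos: [0.4669, 0.242, 0.1173]
orientation: [0.985, 0.175, 0.002, 0.0]
force: [-1.9, -1.4, 6.3]
finger_gap: 0.0255
grip_force: 45.0
```

>>> send_rows(series=[[0,0,0,0,0,0.002,0],[0,0,0,0,0,0.003,0],[0,0,0,0,0,0.003,0]])

```text
time_s: 18.98
tool_pos: [0.4673, 0.2422, 0.1172]
orientation: [0.985, 0.175, 0.002, 0.0]
force: [-2.9, -1.8, 12.0]
finger_gap: 0.0255
grip_force: 45.0
```

It's on the well floor (12 N at z = 0.1172, matching the pick height). I'll relieve the force, open, then rise.

>>> send_rows(series=[[0,0,0,0,0,-0.005,0],[0,0,0,0,0,-0.006,0],[0,0,0,0,0,-0.006,0.35],[0,0,0,0,0,-0.006,0.5],[0,0,0,0,0,-0.006,0.7],[0,0,0,0,0,-0.006,0.7],[0,0,0,0,0,-0.006,0.7],[0,0,0,0,0,-0.006,0.7]])

```text
time_s: 19.65
tool_pos: [0.4662, 0.2418, 0.1169]
orientation: [0.985, 0.175, 0.001, 0.001]
force: [-0.1, -0.0, -1.2]
finger_gap: 0.0608
grip_force: 0.0
```

>>> send_rows(series=[[0,0,0,0,0,-0.04,0.7],[0,0,0,0,0,-0.1,0.7],[0,0,0,0,0,-0.18,0.7],[0,0,0,0,0,-0.26,0.7],[0,0,0,0,0,-0.34,0.7],[0,0,0,0,0,-0.38,0.7],[0,0,0,0,0,-0.38,0.7],[0,0,0,0,0,-0.38,0.7]])

```text
time_s: 20.32
tool_pos: [0.4665, 0.2421, 0.27]
orientation: [0.985, 0.175, 0.002, 0.0]
force: [-0.9, -0.5, -0.2]
finger_gap: 0.0619
grip_force: 0.0
```

Run:
```python
from h import *
from station import cams
p,R,s=cur(); print(s["time_s"],p.round(4),s["finger_gap"],s["force"].round(2))
c=cams.calibration("wrist"); hw=cams.get_image("wrist"); im=cams.get_image("scene")
hsv=cv2.cvtColor(hw,cv2.COLOR_BGR2HSV)
print("cap pred if centred",proj(c,[[.465,.241,.135]]).round(1)); 
a=cv2.resize(hw,(400,300)); b=cv2.resize(im[100:280,180:420],(400,300)); cv2.imwrite("pics/w8.png",np.hstack([a,b]))
```

```text
20.3167 [0.4665 0.2421 0.27  ] 0.06188128832730661 [-0.89 -0.52 -0.24]
cap pred if centred [[281.5 206. ]]
```

View pics/w8.png

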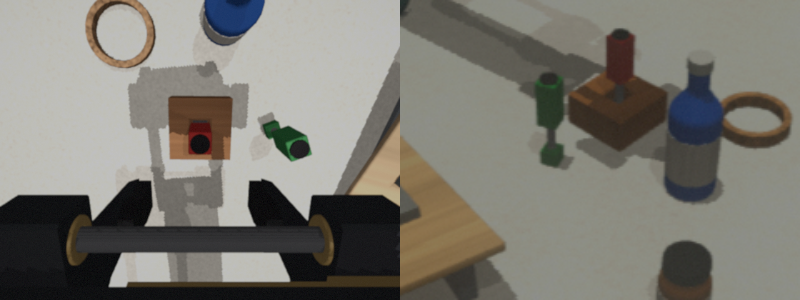

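The driver stands upright in its block, with the cap at about (280,204) against a predicted (281.5,206). The bottle, jar and tape are untouched and the gripper is clear, so I'm handing in.

```bash
python3 -c "
from station import r
print(r.hand_in())"
```

```text
the job is handed in; nothing more can be done
None
```

I handed the job in at about 20 s of the 72 s; the hand-in call returned no verdict. The clip is at its stop over the frame, the screw is at its stop, and the driver is back upright in its block, with the bottle, jar and tape left alone.

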